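Push a drawer-front blank between the bench dogs to the planing stop

ROBOT

A 6-joint arm with a two-finger parallel gripper is mounted at the origin on the work surface. World frame = base frame: x ahead of the robot, y to its left, z up, the work surface at z = 0. Lengths are in m, angles in rad, forces in N, time in s.
With the tool pointing down it reaches from about 0.35 to 0.975 m from the base axis. Payload 4.9 kg.
Tool frame: the origin (TCP) lies at the very end of the fingers, on their centre line; the grasp point (between the pads) lies 19 mm behind it; z points along the fingers, y is the line along which they close (so a half turn about z gives the same grasp; the last joint's range is limited). The gripper opens to 85 mm and grips with 20 to 120 N. Pads are 22 mm wide; open, the fingers measure 114 mm over their backs; the gripper's body (76 mm by 85 mm) begins 54 mm behind the grasp point. The pads swing forward as they close: fully open they stand 13 mm farther back than shut.
Start: joints at [1.008, 0.053, 1.613, -0, 1.476, -0.119], TCP at [0.268, 0.564, 0.231] pointing down, gripper open.
Joint ranges: [-3.01, 3.01], [-1.01, 2.22], [0.06, 2.58], [-1.02, 4.17], [0.09, 2.62], [-3.14, 3.14]. Speed limits (rad/s): [2.57, 2.57, 3.14, 3.14, 3.14, 3.14].

INTERFACE

Orientations are given as a unit quaternion [w, x, y, z].
In Python, from plant import manip gives the robot as it stands.
- The arm moves only by the tool move_arm, never from a script. Its argument "plan" is a list that holds one entry, the list of rows, each a list of 7 numbers: the shift along the tool's x, y, z as a fraction of full scale, then the turn, a rotation vector about the tool's x, y, z as a fraction of full scale, then the closure, from 0 (fully open) to 1 (shut). In form: [[[dx, dy, dz, wx, wy, wz, fingers], ...]]. A call has exactly 10 rows; each row shifts and turns the commanded pose from where the row before left it, along the tool's axes as they then stand; what a row does not reach is not made up. Full scale, the value 1, is 0.12 m for a shift and 0.15 rad for a turn. A row lasts 1/8 s, in which the tool goes at most 62.5 mm and 10.7 degrees, less where a joint would pass 70% of its speed; a pose out of reach is approached as far as the arm can. A call with a number of a shift or a turn outside -1 to 1 is refused whole. A call with a gripper value outside its range is refused whole. The fingers move at their own pace and stop on an object; the grip force is fixed at half the most. Time passes only in rows, so rows that do not move let the fingers close, or fill a call up. It gives the time, the measured TCP pose, the force, the opening and the grip force at its end, in the units of the state.
- manip.state(): the state, without advancing time (a new reading comes with each control period).
- manip.grab_frame(name): name is "scene" or "top" or "wrist"; returns a dict with "pixels" (420x560x3 uint8, blue, green, red), "depth" (420x560 float32, m along the optical axis (not along the pixel's ray), 0 where there is no reading), "vfov" (degrees; the focal length in pixels is half the picture's height over the tangent of half this angle, whatever the lens; pixels are square), "cx", "cy" (the principal point, pixels), "view" (4x4, takes a point from world to camera coordinates). Camera axes: x right, y down, z forward; pixel columns grow to the right and rows downward; lengths in m; the calibration is good to about 2 mm. A picture is of the moment at which its call begins.
- manip.job_done(): hands the job in; it is judged then, once.
The state is a dict: "time": time; "joint_pos": joint angles; "joint_vel": joint speeds; "joint_efforts": joint torques, N m; "tool_pos": TCP position; "tool_rot": TCP orientation; "contact_force": force on the tool from outside, world axes, zero at the start; "ft_torque": the same for the moment, N m; "gripper_width": opening from 0.0 (shut) to 1.0 (fully open); "grasp_force": force on a finger pad.
Only numpy, scipy, OpenCV 4.12 (cv2) and the standard library are available. Lean on these libraries where they do the work, as an engineer would, in place of code of your own. Each camera call takes 0.05 s, during which the arm holds its last target. There are 200 camera calls.

TASK

Get the dark wooden drawer-front blank ready for planing: push it along the board, through the narrow gap between the two dark steel bench dogs, until its front end sits flat against the wooden end stop. Only push it with the fingers, never lift it off the board or tip it, leave the clamps, try square and jar where they are, and finish with the hand clear.

Things in the scene. Friction and masses are not known exactly. Their poses are not given: they have to be found in the camera images.
- planing_board: Fixed plywood planing board lying on the bench, 370 x 190 x 12 mm. Origin at the centre of its underside; x runs along its length towards the end stop (about the robot's left), y across it, z up; its top is at z = 12 mm. The two dogs (see gap) and the end stop (see stop_face) are fixed on it.
- gap (a point): Point midway between two fixed dark steel bench dogs (upright round pins, 20 mm diameter, tops 18 mm above the board), at x 40, y 0, z 25 mm in the board's frame. The dogs are centred 42.5 mm to either side of it along the board's y, leaving a free gap of 65 mm.
- stop_face (a point): Middle of the flat face, looking at the dogs, of the fixed wooden end stop: x 130, y 0, z 25 mm in the board's frame. The stop is 25 mm (board x) by 160 mm (board y) and rises 16 mm above the board. The blank is home when its nose is here.
- blank: Loose dark wood block 120 (its x) x 60 (y) x 26 mm (z), about 140 g, flat on the board short of the dogs, at most 25 mm off the centre line and 0.3 rad askew. Slides with dry friction, stays where left. Origin: centre of its underside; x to its front end (roughly the board's x), z up. When home its tail face is at board x = 10 mm, 20 mm short of the dogs: fingers need not enter the gap.
- blank_nose (a point): Centre of the blank's front end face (60 mm ahead of its origin, at mid height, 13 mm above its underside).
- clamp_a: Loose orange spring clamp lying flat beside the board on its -y side, about 115 x 60 x 21 mm. Origin under its pivot, on the bench. Leave alone.
- clamp_b: A second such clamp, on the bench beyond the stop end of the board. Leave alone.
- try_square: Loose steel try square lying flat beside the board on its -y side: stock 18 x 95 x 16 mm, blade 130 x 26 x 4 mm along its x. Origin under the middle of the stock. Leave alone.
- jar: Loose empty glass jar standing on the bench beyond the stop end of the board, 72 mm across, 85 mm high. Origin at the centre of its underside. Leave alone.
Mind the look-alikes: they are no part of the job. Of the things that look like the blank, the middle-sized one is meant.

How it is judged:
On the way:
1. the blank's front end is between the dogs and past them, still short of the stop, with the blank flat on the board (x of blank_nose in the frame of planing_board between 0.052 and 0.12 m and y of blank_nose in the frame of planing_board between -0.015 and 0.015 m and z of blank in the frame of planing_board below 0.016 m), for 0.05 s.
At the end, for the whole second after the job is handed in: The blank lies still and flat on the board between the two dogs, its front end within 4 mm of the end stop's face, square to it within 0.045 rad and within 8 mm of the board's centre line (x of blank_nose in the frame of planing_board above 0.126 m and y of blank in the frame of planing_board between -0.008 and 0.008 m and angle between the x axis of blank and the x axis of planing_board, either way round below 0.045 rad and z of blank in the frame of planing_board below 0.016 m and angle between blank's own z axis and vertical below 0.04 rad and linear speed of blank below 0.01 m/s); the robot touches nothing.
It fails at once if the blank is lifted more than 8 mm off the board (z of blank in the frame of planing_board above 0.02 m).
It fails at once if the blank is tipped by more than 0.2 rad (angle between blank's own z axis and vertical above 0.2 rad).
It fails at once if a spring clamp is moved more than 12 mm or tipped over (distance of any of clamp_a, clamp_b from where it was at the start of the episode above 0.012 m or angle between any of clamp_a, clamp_b's own z axis and vertical above 0.3 rad).
It fails at once if the try square is moved more than 12 mm or tipped over (distance of try_square from where it was at the start of the episode above 0.012 m or angle between try_square's own z axis and vertical above 0.3 rad).
It fails at once if the jar is moved more than 12 mm or tipped over (distance of jar from where it was at the start of the episode above 0.012 m or angle between jar's own z axis and vertical above 0.3 rad).
It also fails if it takes over 64 s, if anything falls off the work surface, if the arm or the gripper's body presses on something with over 40 N, if the wrist force passes 120 N, or if a joint passes its speed limit or range.

## Working session

There is one attempt and no reset: what is moved stays moved. The work goes in short steps, Python scripts to look and compute and a tool call to move; the robot and the scene stay as the last step left them, time stands still between calls to the robot, and variables do not carry over. Pictures are saved under pics/ and viewed, at most 10 in all, crops included, and the job is handed in when it is done.

Besides the shell and the picture viewer there is one more tool, called after "Request:" in YAML: its name, and indented under it one key for each argument. move_arm: Moves the arm, as the interface text tells. Its arguments: {"type":"object","properties":{"plan":{"type":"array"}},"required":["plan"]}

```bash
mkdir -p pics; cat > h.py <<'E'
import numpy as np, cv2
from plant import manip
def grab(n):
    f=manip.grab_frame(n); np.savez('/tmp/%s.npz'%n,**f); return f
def world(f,u,v,z=None):
    "pixel -> world by depth, or on plane z"
    h=f['pixels'].shape[0]; F=h/2/np.tan(np.radians(float(f['vfov']))/2)
    r=np.array([(u-f['cx'])/F,(v-f['cy'])/F,1.]); T=np.linalg.inv(f['view'])
    d=T[:3,:3]@r; o=T[:3,3]
    if z is None: return o+d*float(f['depth'][int(round(v)),int(round(u))])
    return o+d*(z-o[2])/d[2]
E
python3 - <<'E'
from h import *
for n in('top','scene'):
    f=grab(n); cv2.imwrite('pics/%s0.png'%n,f['pixels'])
print(manip.state())
E
```

```text
{'time': 0.1, 'joint_pos': array([ 1.00801890e+00,  5.32946259e-02,  1.61417607e+00,  2.88654690e-05,
        1.47601325e+00, -1.19018763e-01]), 'joint_vel': array([ 0.00027474, -0.00145084, -0.00243282, -0.00222893,  0.00056896,
       -0.00090458]), 'joint_efforts': array([ 1.82335002e-04, -3.94903600e+01, -3.71360958e+01, -1.31893926e-04,
        3.96263422e-03,  2.08661027e-05]), 'tool_pos': array([0.2680299 , 0.56397445, 0.23017204]), 'tool_rot': array([-3.29701498e-04,  2.20064517e-01,  9.75484861e-01, -8.86426205e-04]), 'contact_force': array([-1.08444664, -0.26525291,  0.31197624]), 'ft_torque': array([ 0.037062  ,  0.03879041, -0.04466674]), 'grasp_force': 0.0, 'gripper_width': 1.0003878793450427}
```

View pics/top0.png

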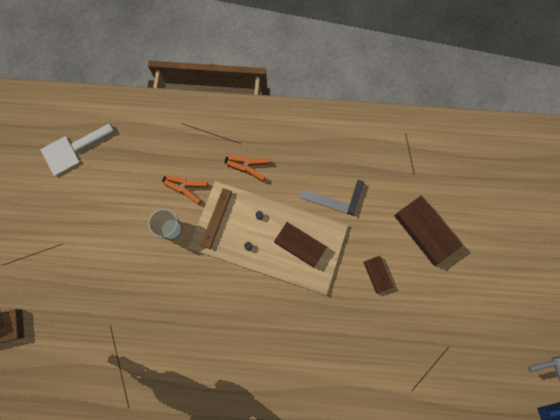

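View pics/scene0.png

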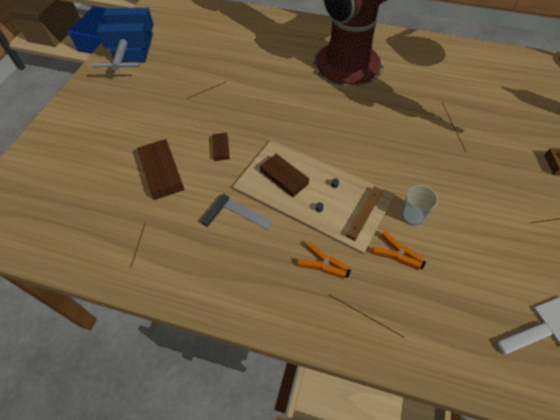

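The top view shows the blank at about (301,245), the dogs at (260,215) and (248,246), the stop at (217,219) and the jar at (165,224). The clamps are at (247,167) and (185,188), and the square at (335,200). Next I'll take an enlarged crop.

```bash
python3 - <<'E'
from h import *
f=np.load('/tmp/top.npz')
c=f['pixels'][165:305,180:365]
cv2.imwrite('pics/crop.png',cv2.resize(c,None,fx=4.2,fy=4.2,interpolation=cv2.INTER_CUBIC))
for p in((301,245),(260,215),(248,246),(217,219),(280,270)): print(p,world(f,*p).round(4))
E
```

```text
(301, 245) [ 0.5205 -0.0702  0.0375]
(260, 215) [0.5911 0.0395 0.0305]
(248, 246) [0.5091 0.0625 0.0301]
(217, 219) [0.5727 0.1485 0.0291]
(280, 270) [ 0.457  -0.0223  0.0131]
```

View pics/crop.png

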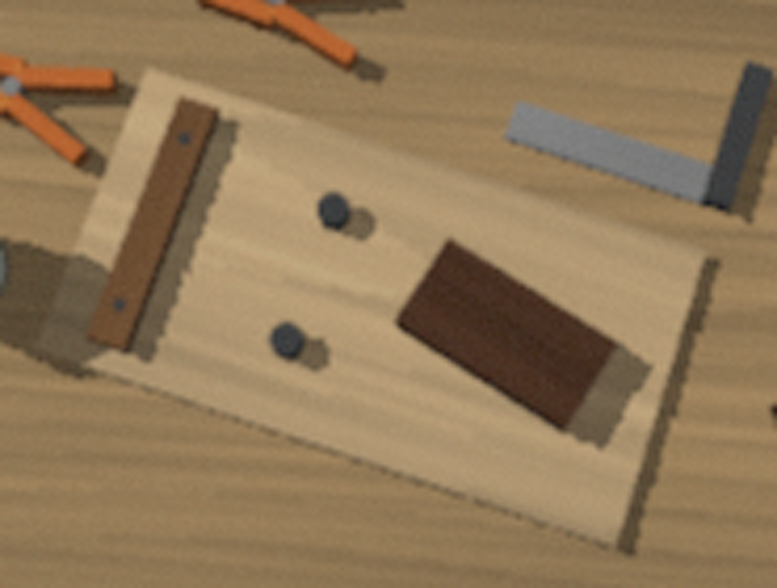

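The crop shows the blank's top corners at (452,241), (400,322), (563,427) and (615,347). The dog tops are at (333,210) and (288,340), and the stop face edge runs from (217,108) to (126,348).

```bash
cat >> h.py <<'E'
def fit(f,blank,dogs,stop,board=None):
    P=lambda L,z:np.array([world(f,*p,z)[:2] for p in L])
    d=P(dogs,.030); s=P(stop,.028); b=P(blank,.038)
    y=s[0]-s[1]; y/=np.linalg.norm(y); yd=d[0]-d[1]; print('dog dist',np.linalg.norm(yd),'stop len',np.linalg.norm(s[0]-s[1]))
    print('angles',np.arctan2(*y[::-1]),np.arctan2(*yd[::-1]))
    return d,s,b
E
python3 - <<'E'
from h import *
f=np.load('/tmp/top.npz')
U=lambda L:[((x+.5)/4.2-.5+180,(y+.5)/4.2-.5+165) for x,y in L]
d,s,b=fit(f,U([(452,241),(400,322),(563,427),(615,347)]),U([(333,210),(288,340)]),U([(217,108),(126,348)]))
bd=np.array([world(f,*p,.012)[:2] for p in U([(150,68),(712,258),(625,548),(88,360)])])
print('board',bd,bd.mean(0),[np.linalg.norm(bd[i]-bd[i-1]) for i in range(4)])
print('blank',b,b.mean(0),[np.linalg.norm(b[i]-b[i-1]) for i in range(4)])
print('dogs',d,d.mean(0),'stop',s,s.mean(0))
xs=[bd[0]-bd[1],bd[3]-bd[2],s.mean(0)-d.mean(0),b[0]-b[3],b[1]-b[2]]
print([np.arctan2(v[1],v[0]) for v in xs], np.linalg.norm(xs[2]))
E
```

```text
dog dist 0.08419887581873302 stop len 0.15840793515350732
angles -0.24583241706580866 -0.2363255650976705
board [[ 0.67967956  0.16791867]
 [ 0.58361501 -0.19202051]
 [ 0.40445944 -0.1471554 ]
 [ 0.49155409  0.1840159 ]] [0.53982703 0.00318966] [np.float64(0.18881290018617164), np.float64(0.3725380686038111), np.float64(0.18468783645925868), np.float64(0.3424323494145763)]
blank [[ 0.57646995 -0.03157837]
 [ 0.52480241 -0.00426048]
 [ 0.46984885 -0.10484055]
 [ 0.51951206 -0.13291708]] [ 0.52265831 -0.06839912] [np.float64(0.11624859003953153), np.float64(0.05844486389407227), np.float64(0.11461345787114362), np.float64(0.057050198206561153)]
dogs [[0.5920524  0.04240752]
 [0.51019384 0.06212116]] [0.55112312 0.05226434] stop [[0.65194779 0.12031682]
 [0.49830237 0.15886757]] [0.57512508 0.1395922 ]
[np.float64(1.3099844614755405), np.float64(1.3136298893254206), np.float64(1.302570682293095), np.float64(1.0587452075423505), np.float64(1.0707472222845378)] 0.09056626311549462
```

Request:
move_arm:
  plan:
    - [[0, 0, 0, 0, 0, 1, 0], [0, 0, 0, 0, 0, 1, 0], [0, 0, 0, 0, 0, 1, 0], [0, 0, 0, 0, 0, 1, 0], [0, 0, 0, 0, 0, 1, 0], [0, 0, 0, 0, 0, 1, 0], [0, 0, 0, 0, 0, 1, 0], [0, 0, 0, 0, 0, 1, 0.3], [0, 0, 0, 0, 0, 1, 0.6], [0, 0, 0, 0, 0, 0.17, 0.6]]

```text
time: 1.35
tool_pos: [0.2682, 0.5642, 0.2307]
tool_rot: [0.0, 0.789, 0.614, -0.001]
contact_force: [0.7, 0.5, -0.0]
gripper_width: 0.407
grasp_force: 0.0
```

Request:
move_arm:
  plan:
    - [[-0.4, 0.26, 0, 0, 0, 0, 0.6], [-0.4, 0.26, 0, 0, 0, 0, 0.6], [-0.4, 0.26, 0, 0, 0, 0, 0.6], [-0.4, 0.26, 0, 0, 0, 0, 0.6], [-0.4, 0.26, 0, 0, 0, 0, 0.6], [-0.4, 0.26, 0, 0, 0, 0, 0.6], [-0.4, 0.26, 0, 0, 0, 0, 0.6], [-0.4, 0.26, 0, 0, 0, 0, 0.6], [-0.4, 0.26, 0, 0, 0, 0, 0.6], [-0.4, 0.26, 0, 0, 0, 0, 0.6]]

```text
time: 2.6
tool_pos: [0.4529, 0.0206, 0.2314]
tool_rot: [0.0, 0.789, 0.615, 0.0]
contact_force: [0.8, 0.2, -0.2]
gripper_width: 0.404
grasp_force: 0.0
```

Request:
move_arm:
  plan:
    - [[-0.34, 0.22, 0, 0, 0, 0, 0.7], [-0.34, 0.22, 0, 0, 0, 0, 0.7], [-0.34, 0.22, 0, 0, 0, 0, 0.7], [-0.34, 0.22, 0, 0, 0, 0, 0.7], [0, 0, 0.25, 0, 0, 0, 0.7], [0, 0, 0.25, 0, 0, 0, 0.7], [0, 0, 0.25, 0, 0, 0, 0.7], [0, 0, 0.25, 0, 0, 0, 0.7], [0, 0, 0, 0, 0, 0, 0.7], [0, 0, 0, 0, 0, 0, 0.7]]

```text
time: 3.85
tool_pos: [0.5155, -0.162, 0.1124]
tool_rot: [0.001, 0.789, 0.614, 0.0]
contact_force: [0.7, 0.7, 0.4]
gripper_width: 0.3
grasp_force: 0.0
```

```bash
python3 - <<'E'
from h import *
a=grab('wrist'); b=grab('top')
c=cv2.resize(b['pixels'][165:305,180:365],(555,420),interpolation=cv2.INTER_CUBIC)
cv2.imwrite('pics/w1.png',a['pixels']); cv2.imwrite('pics/t1.png',c)
E
```

```text
(no output)
```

View pics/w1.png

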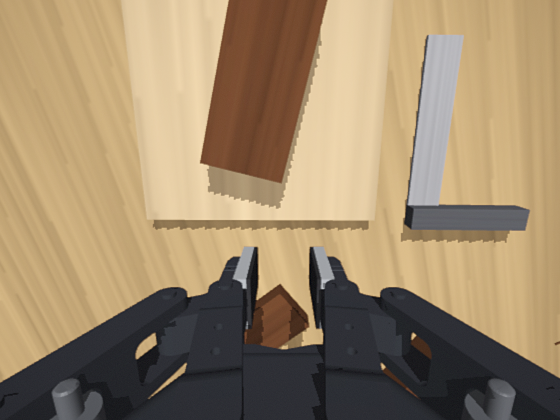

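The wrist view looks along board +x. The blank's tail corners are at (202,163) and (282,183), and the board's rear corners at (152,220) and (374,220). The small look-alike lies well behind the board.

```bash
cat >> h.py <<'E'
A=1.322; O=np.array([.5413,.0135])
def B(p): # world xy -> board frame
    d=np.asarray(p)[:2]-O; c,s=np.cos(A),np.sin(A); return np.array([c*d[0]+s*d[1],-s*d[0]+c*d[1]]).round(4)
E
python3 - <<'E'
from h import *
f=np.load('/tmp/wrist.npz')
for p,z in (((202,163),.038),((282,183),.038),((152,220),.012),((374,220),.012),((282,20),.038)): print(p,B(world(f,*p,z)),world(f,*p).round(3))
print(B(manip.state()['tool_pos']))
E
```

```text
(202, 163) [-0.1332  0.0392] [ 0.47  -0.106  0.038]
(282, 183) [-0.1475 -0.0174] [ 0.521 -0.138  0.011]
(152, 220) [-0.1832  0.0911] [ 0.401 -0.144 -0.002]
(374, 220) [-0.1832 -0.0942] [ 0.587 -0.187  0.013]
(282, 20) [-0.0435 -0.0175] [ 0.548 -0.033  0.038]
[-0.1765 -0.0188]
```

Request:
move_arm:
  plan:
    - [[0, -0.1, 0, 0, 0, 0, 0.7], [0, -0.11, 0, 0, 0, 0, 0.7], [0, 0, 0.25, 0, 0, 0, 0.7], [0, 0, 0.25, 0, 0, 0, 0.7], [0, 0, 0.2, 0, 0, 0, 0.7], [0, 0, 0.07, 0, 0, 0, 0.7], [0.04, 0, 0, 0, 0, 0, 0.7], [0.04, 0, 0, 0, 0, 0, 0.7], [0.04, 0, 0, 0, 0, 0, 0.7], [0.02, 0, 0, 0, 0, 0, 0.7]]

```text
time: 5.2
tool_pos: [0.4952, -0.139, 0.0196]
tool_rot: [0.001, 0.789, 0.614, 0.0]
contact_force: [-0.1, 0.2, 0.6]
gripper_width: 0.302
grasp_force: 0.0
```

Request:
move_arm:
  plan:
    - [[0.04, -0.0, 0, 0, 0, 0, 0.7], [0.04, 0.01, 0, 0, 0, 0, 0.7], [0.04, 0.01, 0, 0, 0, 0, 0.7], [0.04, 0.01, 0, 0, 0, 0, 0.7], [0.04, 0.01, 0, 0, 0, 0, 0.7], [0.04, 0.01, 0, 0, 0, 0, 0.7], [0.04, 0.01, 0, 0, 0, 0, 0.7], [0, 0, 0, 0, 0, 0, 0.7], [0, 0, 0, 0, 0, 0, 0.7], [0, 0, 0, 0, 0, 0, 0.7]]

```text
time: 6.45
tool_pos: [0.5094, -0.1081, 0.0184]
tool_rot: [-0.001, 0.789, 0.614, -0.0]
contact_force: [0.9, 0.3, 0.4]
gripper_width: 0.306
grasp_force: 0.0
```

```bash
python3 - <<'E'
from h import *
a=grab('wrist'); b=grab('top'); 
cv2.imwrite('pics/w2.png',a['pixels']); print(B(manip.state()['tool_pos']))
E
```

```text
[-0.1259  0.0008]
```

View pics/w2.png

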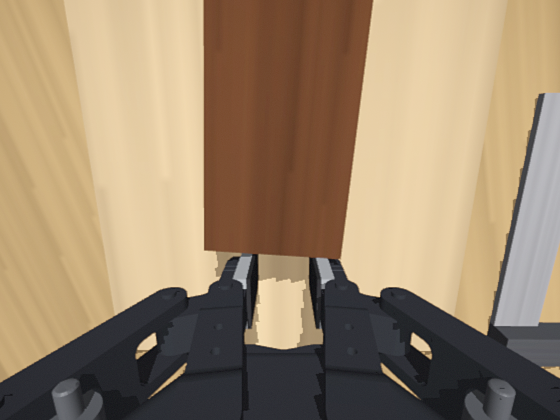

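The blank has rotated most of the way. Its tail corners are at (204,250) and (341,258), and its side edges at (204,20) and (369,20).

```bash
python3 - <<'E'
from h import *
f=np.load('/tmp/wrist.npz')
q=[B(world(f,*p,.038)) for p in ((204,250),(341,258),(204,20),(369,20))]; print(q)
for i,j in((0,2),(1,3)): v=q[j]-q[i]; print(np.arctan2(v[1],v[0]))
for p in ((107,275),(460,275),(68,20),(503,20)): print(B(world(f,*p,.012)))
E
```

```text
[array([-0.1099,  0.0353]), array([-0.1136, -0.0242]), array([-0.0216,  0.0293]), array([-0.0217, -0.0297])]
-0.06784587822519308
-0.05977636069539771
[-0.135   0.0958]
[-0.135 -0.094]
[-0.0136  0.0943]
[-0.0137 -0.0942]
```

Request:
move_arm:
  plan:
    - [[0.03, 0.01, 0, 0, 0, 0, 0.7], [0.03, 0.01, 0, 0, 0, 0, 0.7], [0.03, 0.01, 0, 0, 0, 0, 0.7], [0.03, 0.01, 0, 0, 0, 0, 0.7], [0, 0, 0, 0, 0, 0, 0.7], [0, 0, 0, 0, 0, 0, 0.7], [0, 0, 0, 0, 0, 0, 0.7], [0, 0, 0, 0, 0, 0, 0.7], [0, 0, 0, 0, 0, 0, 0.7], [0, 0, 0, 0, 0, 0, 0.7]]

```text
time: 7.8
tool_pos: [0.5181, -0.0957, 0.0189]
tool_rot: [0.0, 0.789, 0.614, 0.0]
contact_force: [-0.3, 0.7, -0.3]
gripper_width: 0.3
grasp_force: 0.0
```

```bash
python3 - <<'E'
from h import *
a=grab('wrist'); b=grab('top'); 
cv2.imwrite('pics/w3.png',a['pixels']); print(B(manip.state()['tool_pos']))
E
```

```text
[-0.1115 -0.0044]
```

View pics/w3.png

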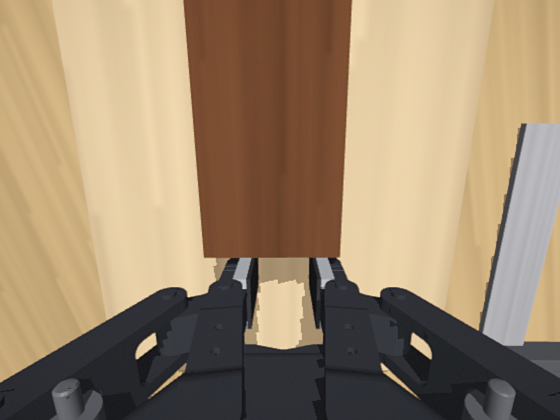

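The tail is now flush with both fingers. Its corners are at (205,258) and (340,257), and its sides at (186,20) and (350,20).

```bash
python3 - <<'E'
from h import *
f=np.load('/tmp/wrist.npz')
q=[B(world(f,*p,.038)) for p in ((205,258),(340,257),(186,20),(350,20))]; print(q)
for i,j in((0,2),(1,3)): v=q[j]-q[i]; print(np.arctan2(v[1],v[0]))
E
```

```text
[array([-0.0997,  0.0299]), array([-0.0992, -0.0292]), array([-0.0073,  0.0305]), array([-0.0073, -0.0284])]
0.006493415228225433
0.008704894376296258
```

Request:
move_arm:
  plan:
    - [[0.03, 0, 0, 0, 0, 0, 0.7], [0.03, 0, 0, 0, 0, 0, 0.7], [0.03, 0, 0, 0, 0, 0, 0.7], [0.03, 0, 0, 0, 0, 0, 0.7], [0.04, 0, 0, 0, 0, 0, 0.7], [0.04, 0, 0, 0, 0, 0, 0.7], [0.04, 0, 0, 0, 0, 0, 0.7], [0.04, 0, 0, 0, 0, 0, 0.7], [0.04, 0, 0, 0, 0, 0, 0.7], [0.04, 0, 0, 0, 0, 0, 0.7]]

```text
time: 9.15
tool_pos: [0.5288, -0.0535, 0.0189]
tool_rot: [-0.0, 0.789, 0.614, -0.0]
contact_force: [-0.9, -1.1, 0.9]
gripper_width: 0.304
grasp_force: 0.6
```

```bash
python3 - <<'E'
from h import *
a=grab('wrist'); b=grab('top'); s=manip.state()
cv2.imwrite('pics/w4.png',a['pixels']); print(B(s['tool_pos']),s['contact_force'])
E
```

```text
[-0.0677 -0.0043] [-0.55960644 -0.59190713 -0.29328214]
```

View pics/w4.png

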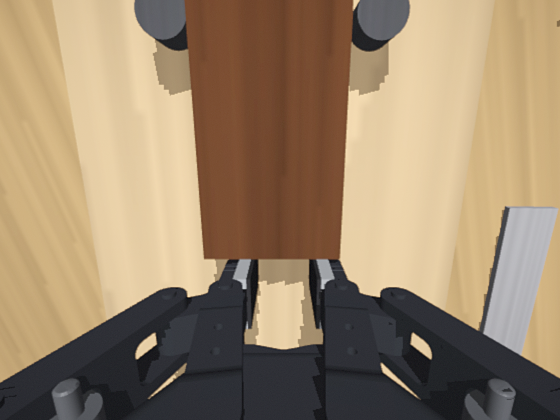

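The nose is between the dogs with the tail still flush, at (205,259) and (340,259). I'll keep pushing.

Request:
move_arm:
  plan:
    - [[0.04, 0, 0, 0, 0, 0, 0.7], [0.04, 0, 0, 0, 0, 0, 0.7], [0.04, 0, 0, 0, 0, 0, 0.7], [0.04, 0, 0, 0, 0, 0, 0.7], [0.04, 0, 0, 0, 0, 0, 0.7], [0.04, 0, 0, 0, 0, 0, 0.7], [0.04, 0, 0, 0, 0, 0, 0.7], [0.04, 0, 0, 0, 0, 0, 0.7], [0.04, 0, 0, 0, 0, 0, 0.7], [0.04, 0, 0, 0, 0, 0, 0.7]]

```text
time: 10.5
tool_pos: [0.5406, -0.007, 0.0189]
tool_rot: [-0.0, 0.789, 0.614, -0.0]
contact_force: [0.1, -1.3, -0.4]
gripper_width: 0.3
grasp_force: 0.5
```

Request:
move_arm:
  plan:
    - [[0.03, 0, 0, 0, 0, 0, 0.7], [0.02, 0, 0, 0, 0, 0, 0.7], [0.02, 0, 0, 0, 0, 0, 0.7], [0.02, 0, 0, 0, 0, 0, 0.7], [0.01, 0, 0, 0, 0, 0, 0.7], [0.01, 0, 0, 0, 0, 0, 0.7], [0.01, 0, 0, 0, 0, 0, 0.7], [0.01, 0, 0, 0, 0, 0, 0.7], [0, 0, 0, 0, 0, 0, 0.7], [0, 0, 0, 0, 0, 0, 0.7]]

```text
time: 11.75
tool_pos: [0.5444, 0.008, 0.019]
tool_rot: [-0.0, 0.789, 0.614, 0.0]
contact_force: [-0.2, -0.6, 0.1]
gripper_width: 0.295
grasp_force: 0.0
```

```bash
python3 - <<'E'
from h import *
s=manip.state(); print(B(s['tool_pos']),s['contact_force'])
E
```

```text
[-0.0046 -0.0044] [-0.18818623 -0.58297136  0.06055185]
```

Request:
move_arm:
  plan:
    - [[0.008, 0, 0, 0, 0, 0, 0.7], [0.008, 0, 0, 0, 0, 0, 0.7], [0, 0, 0, 0, 0, 0, 0.7], [0, 0, 0, 0, 0, 0, 0.7], [0, 0, 0, 0, 0, 0, 0.7], [0, 0, 0, 0, 0, 0, 0.7], [0, 0, 0, 0, 0, 0, 0.7], [0, 0, 0, 0, 0, 0, 0.7], [0, 0, 0, 0, 0, 0, 0.7], [0, 0, 0, 0, 0, 0, 0.7]]

```text
time: 13.0
tool_pos: [0.5449, 0.0097, 0.0189]
tool_rot: [0.0, 0.789, 0.614, 0.0]
contact_force: [0.2, -1.4, 0.4]
gripper_width: 0.3
grasp_force: 0.4
```

Request:
move_arm:
  plan:
    - [[0.008, 0, 0, 0, 0, 0, 0.7], [0, 0, 0, 0, 0, 0, 0.7], [0, 0, 0, 0, 0, 0, 0.7], [0, 0, 0, 0, 0, 0, 0.7], [0, 0, 0, 0, 0, 0, 0.7], [0, 0, 0, 0, 0, 0, 0.7], [0, 0, 0, 0, 0, 0, 0.7], [0, 0, 0, 0, 0, 0, 0.7], [0, 0, 0, 0, 0, 0, 0.7], [0, 0, 0, 0, 0, 0, 0.7]]

```text
time: 14.25
tool_pos: [0.545, 0.0106, 0.0189]
tool_rot: [-0.0, 0.789, 0.614, -0.0]
contact_force: [-0.8, -1.8, 2.2]
gripper_width: 0.302
grasp_force: 1.1
```

Request:
move_arm:
  plan:
    - [[0.008, 0, 0, 0, 0, 0, 0.7], [0, 0, 0, 0, 0, 0, 0.7], [0, 0, 0, 0, 0, 0, 0.7], [0, 0, 0, 0, 0, 0, 0.7], [0, 0, 0, 0, 0, 0, 0.7], [0, 0, 0, 0, 0, 0, 0.7], [0, 0, 0, 0, 0, 0, 0.7], [0, 0, 0, 0, 0, 0, 0.7], [0, 0, 0, 0, 0, 0, 0.7], [0, 0, 0, 0, 0, 0, 0.7]]

```text
time: 15.5
tool_pos: [0.5452, 0.0117, 0.0188]
tool_rot: [-0.0, 0.789, 0.614, -0.0]
contact_force: [0.3, 0.1, 0.1]
gripper_width: 0.297
grasp_force: 0.0
```

Request:
move_arm:
  plan:
    - [[0.008, 0, 0, 0, 0, 0, 0.7], [0, 0, 0, 0, 0, 0, 0.7], [0, 0, 0, 0, 0, 0, 0.7], [0, 0, 0, 0, 0, 0, 0.7], [0, 0, 0, 0, 0, 0, 0.7], [0, 0, 0, 0, 0, 0, 0.7], [0, 0, 0, 0, 0, 0, 0.7], [0, 0, 0, 0, 0, 0, 0.7], [0, 0, 0, 0, 0, 0, 0.7], [0, 0, 0, 0, 0, 0, 0.7]]

```text
time: 16.75
tool_pos: [0.5455, 0.0125, 0.0189]
tool_rot: [-0.0, 0.789, 0.614, 0.0]
contact_force: [-0.3, -1.1, -0.7]
gripper_width: 0.299
grasp_force: 0.3
```

Request:
move_arm:
  plan:
    - [[0.008, 0, 0, 0, 0, 0, 0.7], [0, 0, 0, 0, 0, 0, 0.7], [0, 0, 0, 0, 0, 0, 0.7], [0, 0, 0, 0, 0, 0, 0.7], [0, 0, 0, 0, 0, 0, 0.7], [0, 0, 0, 0, 0, 0, 0.7], [0, 0, 0, 0, 0, 0, 0.7], [0, 0, 0, 0, 0, 0, 0.7], [0, 0, 0, 0, 0, 0, 0.7], [0, 0, 0, 0, 0, 0, 0.7]]

```text
time: 18.0
tool_pos: [0.5457, 0.0131, 0.0189]
tool_rot: [0.0, 0.789, 0.614, -0.0]
contact_force: [-1.6, -5.2, 0.8]
gripper_width: 0.301
grasp_force: 2.6
```

Contact with the stop shows as 5 N. I'll press slightly more, then back off, raise the hand and move it away to look.

Request:
move_arm:
  plan:
    - [[0.008, 0, 0, 0, 0, 0, 0.7], [0, 0, 0, 0, 0, 0, 0.7], [0, 0, 0, 0, 0, 0, 0.7], [-0.05, 0, 0, 0, 0, 0, 0.7], [-0.15, 0, 0, 0, 0, 0, 0.7], [-0.15, 0, 0, 0, 0, 0, 0.7], [0, 0, -0.3, 0, 0, 0, 0.7], [0, 0, -0.4, 0, 0, 0, 0.7], [0, 0, -0.4, 0, 0, 0, 0.7], [0, 0, -0.1, 0, 0, 0, 0.7]]

```text
time: 19.25
tool_pos: [0.5378, -0.0276, 0.1674]
tool_rot: [0.003, 0.79, 0.614, 0.003]
contact_force: [-0.1, -0.5, -1.0]
gripper_width: 0.301
grasp_force: 0.0
```

```bash
python3 - <<'E'
from h import *
a=grab('wrist'); s=manip.state()
cv2.imwrite('pics/w5.png',a['pixels']); print(s['tool_pos'],s['contact_force'])
E
```

```text
[ 0.53746549 -0.0274097   0.16696372] [ 0.40226891 -0.68482651  0.70226043]
```

View pics/w5.png

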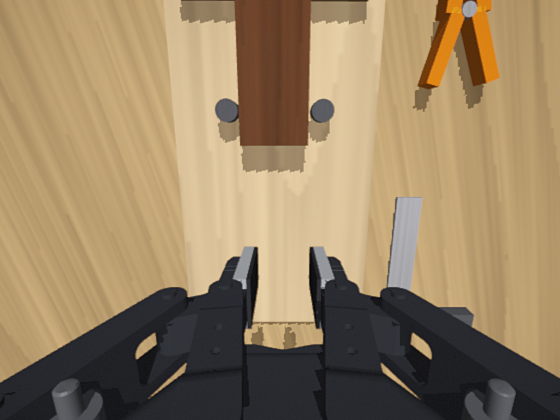

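The final view shows the blank seated square between the dogs. Its tail is at (240,146)–(307,146), its nose touches the stop, and the hand is clear.

```bash
python3 - <<'E'
from h import *
f=np.load('/tmp/wrist.npz')
print([B(world(f,*p,.038)) for p in ((240,146),(307,146),(235.5,5),(310.5,5))])
print(manip.job_done())
E
```

```text
[array([0.0116, 0.0301]), array([ 0.0115, -0.0286]), array([0.1196, 0.0295]), array([ 0.1197, -0.0292])]
the job is handed in; nothing more can be done
None
```

The blank is pushed home against the end stop, measured square to it and within about 1 mm of the centre line, with the hand clear; the job is handed in, but no verdict came back.

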